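# Pack and clamp a plaster casting mould

## Robot

A 6-joint arm with a two-finger parallel gripper is mounted at the origin on the work surface. World frame = base frame: x ahead of the robot, y to its left, z up, the work surface at z = 0. Lengths are in m, angles in rad, forces in N, time in s.
With the tool pointing down it reaches from about 0.375 to 0.975 m from the base axis. Payload 3.8 kg.
Tool frame: the origin (TCP) lies midway between the tips of the shut fingers; the grasp point (between the pads) lies 19 mm behind it; z points along the fingers, y is the direction in which the jaws open and shut (so a half turn about z gives the same grasp; the last joint's range is limited). The gripper opens to 85 mm and grips with 20 to 120 N. Pads are 22 mm wide; open, the fingers measure 114 mm over their backs; the gripper's body (76 mm by 85 mm) begins 54 mm behind the grasp point. The pads swing forward as they close: fully open they stand 13 mm farther back than shut.
Start: joints at [-1.283, 0.264, 1.604, -0, 1.274, -0.037], TCP at [0.215, -0.64, 0.231] pointing down, gripper open.
Joint ranges: [-2.63, 2.63], [-0.94, 2.18], [0.31, 2.57], [-1.31, 4.45], [0, 2.66], [-2.55, 2.55]. Speed limits (rad/s): [2.57, 2.57, 3.14, 3.14, 3.14, 3.14].

## Interface

Orientations are given as a rotation vector (axis times angle).
In Python, from workcell import bot gives the robot as it stands. The module is installed in compiled form; this text tells all that it offers.
- The arm moves only by the tool play_rows, never from a script. Its argument "series" is a list of rows, each an object with "translation": the shift along the tool's x, y, z in m, a list of three; "spin": the turn about the tool's z in units of 5 degrees (1.0 is 5 degrees). In form: [{"translation": [dx, dy, dz], "spin": spin}, ...]. A call has 1 to 5 rows; each row shifts and turns the commanded pose from where the row before left it, along the tool's axes as they then stand; what a row does not reach is not made up. A row lasts 1/10 s, in which the tool goes at most 50 mm and 8.59 degrees, less where a joint would pass 70% of its speed; a pose out of reach is approached as far as the arm can. A call is refused whole if a number of a shift passes 0.05 or a number of a turn 1, either way. A call with a gripper value outside its range is refused whole. "jaw" is the gripper's target within -1 to 1 (fully open at 1, half-way at 0, shut at -1), set as the call begins (left out, the last holds). The fingers move at their own pace and stop on an object; "force" is the grip in N (left out, the last holds). Time passes only in rows, so rows that do not move let the fingers close. It gives the time, the measured TCP pose, the force and the opening at its end, in the units of the state.
- bot.read_state(): the state, without advancing time (a new reading comes with each control period).
- bot.read_camera(name): name is "scene" or "top" or "wrist"; returns the picture (420x560x3 uint8, blue, green, red); there is no depth.
- bot.get_calibration(name): a dict with "fov_y" (degrees; the focal length in pixels is half the picture's height over the tangent of half this angle, whatever the lens; pixels are square), "cx", "cy" (the principal point, pixels), "k1" (the pictures are not rectified: a ray, as slopes to the right and down, at radius r is drawn at 1 + k1 r^2 times it, then the intrinsics apply), "R" (3x3) and "t" (3): a world point X has camera coordinates R X + t. Camera axes: x right, y down, z forward; pixel columns grow to the right and rows downward; lengths in m; the calibration is good to about 2 mm. A picture is of the moment at which its call begins: read the wrist's pose just before it. get_calibration takes no time and is no camera call; for the wrist camera it gives the pose at the moment of the call.
- bot.finish_job(): hands the job in, once; it reports no verdict.
The state is a dict: "time": time; "q": joint angles; "joint_vel": joint speeds; "joint_torque": joint torques, N m; "tool_pos": TCP position; "tcp_rot": TCP orientation; "wrist_force": force on the tool from outside, world axes, zero at the start; "torque": the same for the moment, N m; "width": opening from 0.0 (shut) to 1.0 (fully open).
Only numpy, scipy, OpenCV 4.12 (cv2) and the standard library are available. Lean on these libraries where they do the work, as an engineer would, in place of code of your own. Each camera call takes 0.05 s, during which the arm holds its last target. There are 200 camera calls.

## Task

Clamp up the two-part plaster mould in the casting cradle, ready for pouring. Stand the wooden packing block upright on the cradle base so that it fills the gap between the mould and the clamp's rubber foot, centred on the foot; then slide the square extension bar over the short clamp handle right down to its collar and throw the handle up and over its dead point with the bar, not by pushing on the handle itself, until it stops and stays. Leave the bar on the handle, the mould standing in its place and the other things on the bench undisturbed.

Things in the scene. Friction and masses are not known exactly. Their poses are not given: they have to be found in the camera images.
- cradle: Casting cradle fixed on the bench: plywood base 150 mm wide, 20 mm high, from x -330 to +100 mm of its origin (on the bench, mid-width). Along its x: upright fence (inner face x -280, top 105 mm up), mould (to x -179), gap, steel toggle clamp (x -124 to +65, up to 95 mm high, plus handle). The clamp pushes its foot towards -x.
- gap_middle (a point): Middle of the gap to pack, on the base's top face (20 mm above the bench); axes as the cradle's. The gap is 55 mm along x, from the mould's face (110 mm wide, top 130 mm above the bench) to the clamp's rubber foot; open at both y sides and above. The steel guide behind the foot begins 50 mm from here in +x and is 95 mm high.
- foot_center (a point): Centre of the face of the clamp's rubber foot, a black disc of 44 mm diameter on the end of the steel plunger, 70 mm above the bench. It moves towards the mould by about 23 mm as the clamp is thrown; it is sprung and gives way as it presses on the block.
- clamp_pivot (a point): Fixed pivot of the clamp handle, 70 mm above the bench; the handle swings about the y axis of this point (axes as the cradle's), in the cradle's x-z plane.
- stub_tip (a point): Tip of the short clamp handle, on its centre line, 130 mm from the pivot; turns with the handle, x axis outwards along it. The handle is a round steel stub, 16 mm diameter with a domed tip, free for its last 70 mm down to a square collar (34 mm) whose outer face is 60 mm from the pivot.
- clamp_handle (a joint): Handle angle. 0: open, sprung against its stop, pointing to the cradle's +x and rising 38 deg from horizontal. Grows as it is lifted up and over towards the mould (elevation = 38 deg + angle). Dead point 1.117 rad; beyond it the clamp pulls itself to the closed stop, 1.309 rad (113 deg), and stays; let go before, it springs open. Needs up to about 3 N m at the pivot.
- block_center (a point): Centre of the packing block: plain pale wood, 40 (its x) x 60 (its y) x 80 mm (its z, upright), about 140 g, standing on end on the bench. It goes into the gap with its 40 mm along the cradle's x, 15 mm less than the gap.
- bar_center (a point): Centre of the extension bar: square aluminium tube open at both ends, 200 mm long (its x), 30 x 30 mm outside, 24 x 24 mm inside, about 180 g, lying on the bench (centre 15 mm up). Either end fits the handle; fully home, its end rests on the collar, its centre is 30 mm beyond the stub's tip and its far end 260 mm from the pivot.
- mould_a: Plaster mould half at the fence, 50 mm thick along the cradle's x, 110 mm wide and high, 0.75 kg, loose on the cradle base; origin at the centre of its underside. Round pouring hole on top at the seam.
- mould_b: The other mould half, same size, against the first and next to the gap; origin at the centre of its underside.
Mind the look-alikes: they are no part of the job. Of the things that look like the part that bears block_center, the larger one is meant.

How it is judged:
By the outcome, as a careful person would: the job done as asked, in the order asked, and still so for the second after the job is handed in, with the robot touching nothing.
It also fails if it takes over 64 s, if anything falls off the work surface, if the arm or the gripper's body presses on something with over 40 N, if the wrist force passes 120 N, or if a joint passes its speed limit or range.

## Working session

There is one attempt and no reset: what is moved stays moved. The work goes in short steps, Python scripts to look and compute and a tool call to move; the robot and the scene stay as the last step left them, time stands still between calls to the robot, and variables do not carry over. Pictures are saved under pics/ and viewed, about 8 in all and at most 12, crops included, and the job is handed in when it is done.

Besides the shell and the picture viewer there is one more tool, called after ">>>" as a command line: name --argument value ..., lists and objects as JSON in quotes. play_rows: Moves the arm, as the interface text tells. Its arguments: {"type":"object","properties":{"series":{"type":"array","items":{"type":"object","properties":{"translation":{"type":"array","items":{"type":"number"}},"spin":{"type":"number"}}}},"jaw":{"type":"number"},"force":{"type":"number"}},"required":["series"]}

```bash
mkdir -p pics
cat > h.py <<'E'
import numpy as np, cv2
from workcell import bot
from scipy.spatial.transform import Rotation as Rn
def ray(c,u,v):
    f=210/np.tan(np.radians(c['fov_y'])/2)
    p=np.array([(u-c['cx'])/f,(v-c['cy'])/f]);d=p.copy()
    for _ in range(30): d=p/(1+c['k1']*(d@d))
    R=np.array(c['R']);t=np.array(c['t'])
    w=R.T@np.array([d[0],d[1],1]);return -R.T@t,w/np.linalg.norm(w)
def plane(c,u,v,z):
    o,w=ray(c,u,v);return o+w*(z-o[2])/w[2]
def tri(rs):
    A=np.zeros((3,3));b=np.zeros(3)
    for o,w in rs:
        M=np.eye(3)-np.outer(w,w);A+=M;b+=M@o
    X=np.linalg.solve(A,b);return X,max(np.linalg.norm((np.eye(3)-np.outer(w,w))@(X-o)) for o,w in rs)
def proj(c,X):
    f=210/np.tan(np.radians(c['fov_y'])/2)
    p=np.array(c['R'])@np.array(X)+np.array(c['t']);d=p[:2]/p[2];d=d*(1+c['k1']*(d@d))
    return d*f+np.array([c['cx'],c['cy']])
def snap(n,name):
    c=bot.get_calibration(n);im=bot.read_camera(n);cv2.imwrite(f'pics/{name}.png',im)
    np.save(f'pics/{name}.npy',np.array([c],dtype=object),allow_pickle=True);return c,im
def load(name): return np.load(f'pics/{name}.npy',allow_pickle=True)[0],cv2.imread(f'pics/{name}.png')
E
python3 - <<'E'
from h import *
for n in('scene','top','wrist'):
    c,im=snap(n,n+'0');print(n,c['fov_y'],c['k1'],(-np.array(c['R']).T@c['t']).round(3),np.array(c['R'])[2].round(2))
print(bot.read_state())
E
```

```text
scene 52.7026716263665 -0.020432098726814 [1.044 0.103 0.848] [-0.52 -0.07 -0.85]
top 43.80278937948885 -0.003517138286835902 [0.441 0.03  1.104] [ 0.15  0.03 -0.99]
wrist 66.33975947864063 -0.07368112520151945 [ 0.292 -0.613  0.373] [-0.3  -0.1  -0.95]
{'time': 0.15, 'q': array([-1.28286575e+00,  2.64595824e-01,  1.60506511e+00, -7.23266460e-06,
        1.27369995e+00, -3.68852471e-02]), 'joint_vel': array([ 0.0003065 , -0.00326772, -0.00278317, -0.0015983 ,  0.00011669,
        0.00030405]), 'joint_torque': array([ 2.69176362e-04, -5.15906274e+01, -3.67959845e+01,  2.26392780e-05,
        8.02538503e-03,  2.05348817e-05]), 'tool_pos': array([ 0.21525952, -0.6391568 ,  0.23023484]), 'tcp_rot': array([-3.09852086e+00, -5.07699269e-01,  3.58303507e-04]), 'wrist_force': array([ 0.21178443, -0.85506971,  0.08750597]), 'torque': array([-0.01676062, -0.01637119,  0.01458107]), 'width': 0.9976107281576325}
```

View pics/top0.png

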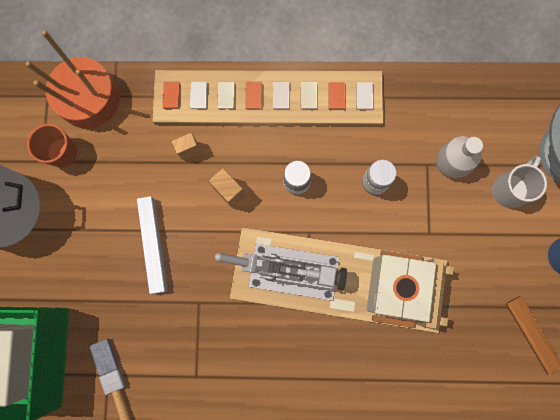

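View pics/scene0.png

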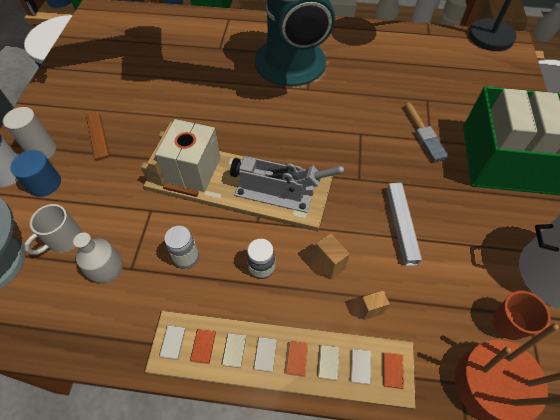

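The top view shows the larger block at (226,186), the smaller look-alike at (184,145), the bar at (152,245), the cradle around (340,280), and the handle tip at (217,257). Next I'll enlarge these for corner picking.

Run:
```python
from h import *
c,t=load('top0');s,si=load('scene0')
for p in[(0,0),(560,0),(0,420),(226,186),(152,245),(217,257),(407,288),(340,280)]: print(p,plane(c,*p,0.0).round(3))
a=cv2.resize(t[160:340,130:460],None,fx=2.4,fy=2.4,interpolation=cv2.INTER_CUBIC)
cv2.imwrite('pics/ctop.png',a)
b=cv2.resize(si[110:290,140:430],None,fx=2.7,fy=2.7,interpolation=cv2.INTER_CUBIC)
cv2.imwrite('pics/cscene.png',b)
```

```text
(0, 0) [1.097 0.704 0.   ]
(560, 0) [ 1.096 -0.574  0.   ]
(0, 420) [0.172 0.617 0.   ]
(226, 186) [0.663 0.167 0.   ]
(152, 245) [0.533 0.322 0.   ]
(217, 257) [0.51  0.182 0.   ]
(407, 288) [ 0.45  -0.216  0.   ]
(340, 280) [ 0.465 -0.077  0.   ]
```

View pics/ctop.png

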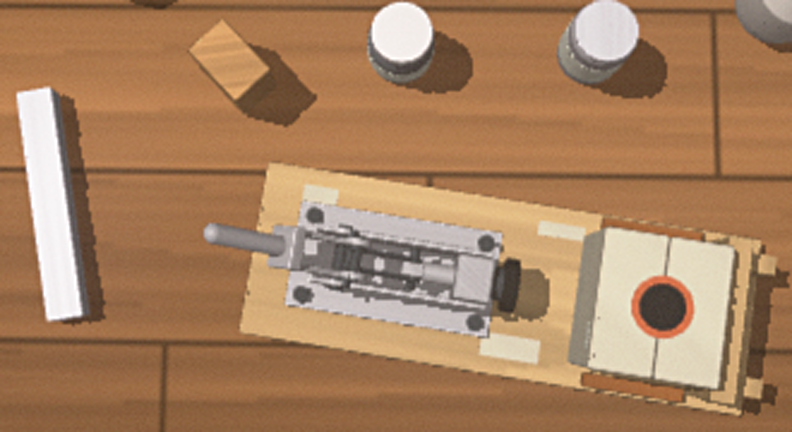

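View pics/cscene.png

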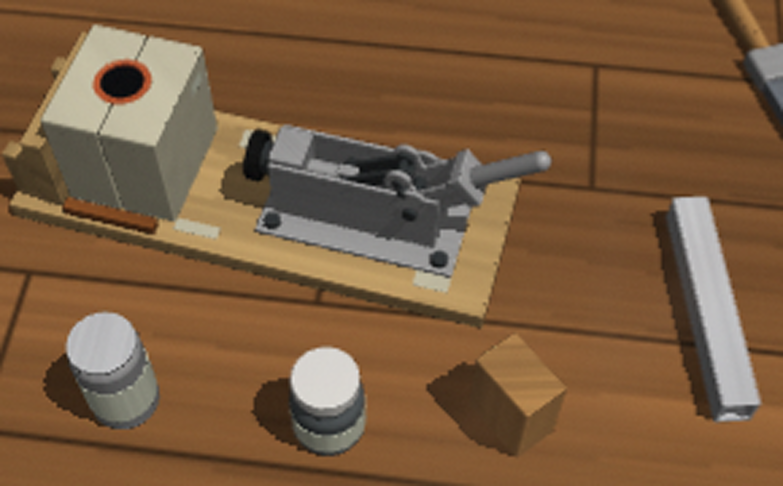

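The crops show the block top face corners, the bar outline, the stub tip (top crop 210,232; scene crop 543,160), and the mould hole (662,307; 123,81). I'll triangulate these.

Run:
```python
from h import *
c,_=load('top0');s,_=load('scene0')
T=lambda p:(130+(p[0]+.5)/2.4-.5,160+(p[1]+.5)/2.4-.5)
S=lambda p:(140+(p[0]+.5)/2.7-.5,110+(p[1]+.5)/2.7-.5)
P={'blk+x':((222,20),(527,412)),'blk+y':((190,50),(566,387)),'blk-x':((237,99),(516,335)),'blk-y':((269,69),(477,361)),
'bar++':((18,93),(759,405)),'bar+-':((52,88),(712,418)),'bar-+':((48,321),(706,197)),'bar--':((81,317),(671,199)),
'tip':((210,232),(543,160)),'hole':((662,307),(123,81)),'base+':((269,164),(482,314)),'base-':((241,332),(521,178))}
R={}
for k,(a,b) in P.items():
    X,e=tri([ray(c,*T(a)),ray(s,*S(b))]);R[k]=X;print(k,X.round(4),round(e,4))
m=sum(R[k] for k in R if k[:3]=='blk')/4;d=(R['blk+y']+R['blk+x']-R['blk-x']-R['blk-y'])/2
print('blk',m.round(4),'60-axis',d.round(3),np.degrees(np.arctan2(d[1],d[0])))
m=(R['bar++']+R['bar+-']+R['bar-+']+R['bar--'])/4;d=(R['bar++']+R['bar+-']-R['bar-+']-R['bar--'])/2
print('bar',m.round(4),d.round(3),np.linalg.norm(d),np.degrees(np.arctan2(d[1],d[0])))
bp=plane(c,*T((269,164)),.02);bm=plane(c,*T((241,332)),.02);h=plane(c,*T((662,307)),.13);tp=plane(c,*T((210,232)),.15)
u=(bp+bm)/2-h;u[2]=0;L=np.linalg.norm(u);u/=L
print('base corners',bp.round(4),bm.round(4),np.linalg.norm(bp-bm),'hole',h.round(4),'L(329)',L,'yaw',np.degrees(np.arctan2(u[1],u[0])),'edge yaw',np.degrees(np.arctan2(*(bp-bm)[[1,0]]))+90)
o=h+u*.229;print('origin',o.round(4),'gapmid',(o-u*.1515).round(4),'tip',tp.round(4),'tip along',(tp-o)@u)
r=Rn.from_rotvec(bot.read_state()['tcp_rot']).as_matrix();print(r.round(4))
```

```text
blk+x [0.6826 0.1648 0.0843] 0.0006
blk+y [0.6574 0.192  0.0813] 0.0001
blk-x [0.6167 0.1522 0.0785] 0.0005
blk-y [0.6424 0.1253 0.0784] 0.0004
bar++ [0.6285 0.3495 0.03  ] 0.0004
bar+- [0.636  0.3203 0.0142] 0.004
bar-+ [0.4318 0.3131 0.0302] 0.0004
bar-- [0.4356 0.2844 0.0275] 0.0016
tip [0.5015 0.1601 0.1495] 0.001
hole [ 0.4499 -0.1846  0.1327] 0.0008
base+ [0.5693 0.128  0.0229] 0.0009
base- [0.4247 0.1503 0.0211] 0.0007
blk [0.6498 0.1586 0.0806] 60-axis [0.04  0.04  0.004] 44.45175751965207
bar [0.533  0.3168 0.0255] [ 0.199  0.036 -0.007] 0.2019675589363339 10.320927114277684
base corners [0.5696 0.1291 0.02  ] [0.4247 0.1497 0.02  ] 0.14627911433259838 hole [ 0.4497 -0.1844  0.13  ] L(329) 0.3272956452345681 yaw 81.66984479721079 edge yaw 81.91315916076165
origin [0.4829 0.0422 0.13  ] gapmid [ 0.461  -0.1077  0.13  ] tip [0.5015 0.1611 0.15  ] tip along 0.12035625576822483
[[ 9.477e-01  3.191e-01 -5.000e-04]
 [ 3.191e-01 -9.477e-01  1.700e-03]
 [ 1.000e-04 -1.800e-03 -1.000e+00]]
```

```bash
cat >> h.py <<'E'
def plan(p,yaw,n,dz0=None):
    """print n rows from the measured pose to world TCP p, tool-y yaw (deg)"""
    st=bot.read_state();P=np.array(st['tool_pos']);M=Rn.from_rotvec(st['tcp_rot']).as_matrix()
    y0=np.degrees(np.arctan2(M[1,1],M[0,1]));dy=(yaw-y0+180)%360-180;s=round(-dy/5/n,2)
    p=np.array(p,float);out=[]
    for i in range(n):
        d=np.clip(M.T@((p-P)/(n-i)),-.05,.05).round(3);out.append(d.tolist());P=P+M@d;M=M@Rn.from_rotvec([0,0,np.radians(5*s)]).as_matrix()
    print('t',round(st['time'],2),'pos',np.round(st['tool_pos'],4),'yaw',round(y0,2),'F',np.round(st['wrist_force'],1),'w',round(st['width'],3),'spin',s)
    for i in range(0,n,5): print(str([{"translation":d,"spin":s} for d in out[i:i+5]]).replace("'",'"'))
    print('end',P.round(4))
E
python3 -c "
from h import *
plan([.65,.159,.19],44.5,24)"
```

```text
t 0.15 pos [ 0.2153 -0.6392  0.2302] yaw -71.39 F [ 0.2 -0.9  0.1] w 0.998 spin -0.97
[{"translation": [0.028, -0.026, 0.002], "spin": np.float64(-0.97)}, {"translation": [0.03, -0.023, 0.002], "spin": np.float64(-0.97)}, {"translation": [0.032, -0.021, 0.002], "spin": np.float64(-0.97)}, {"translation": [0.033, -0.018, 0.002], "spin": np.float64(-0.97)}, {"translation": [0.035, -0.015, 0.002], "spin": np.float64(-0.97)}]
[{"translation": [0.036, -0.012, 0.002], "spin": np.float64(-0.97)}, {"translation": [0.037, -0.009, 0.002], "spin": np.float64(-0.97)}, {"translation": [0.037, -0.006, 0.002], "spin": np.float64(-0.97)}, {"translation": [0.038, -0.003, 0.002], "spin": np.float64(-0.97)}, {"translation": [0.038, 0.001, 0.002], "spin": np.float64(-0.97)}]
[{"translation": [0.038, 0.004, 0.002], "spin": np.float64(-0.97)}, {"translation": [0.037, 0.007, 0.001], "spin": np.float64(-0.97)}, {"translation": [0.036, 0.01, 0.002], "spin": np.float64(-0.97)}, {"translation": [0.035, 0.013, 0.001], "spin": np.float64(-0.97)}, {"translation": [0.034, 0.016, 0.002], "spin": np.float64(-0.97)}]
[{"translation": [0.033, 0.019, 0.001], "spin": np.float64(-0.97)}, {"translation": [0.031, 0.022, 0.002], "spin": np.float64(-0.97)}, {"translation": [0.029, 0.024, 0.001], "spin": np.float64(-0.97)}, {"translation": [0.027, 0.026, 0.002], "spin": np.float64(-0.97)}, {"translation": [0.025, 0.029, 0.001], "spin": np.float64(-0.97)}]
[{"translation": [0.022, 0.031, 0.002], "spin": np.float64(-0.97)}, {"translation": [0.02, 0.032, 0.001], "spin": np.float64(-0.97)}, {"translation": [0.017, 0.034, 0.002], "spin": np.float64(-0.97)}, {"translation": [0.014, 0.035, 0.001], "spin": np.float64(-0.97)}]
end [0.6495 0.1591 0.1904]
```

>>> play_rows --series '[{"translation":[0.028,-0.026,0],"spin":-0.97},{"translation":[0.03,-0.023,0],"spin":-0.97},{"translation":[0.032,-0.021,0],"spin":-0.97},{"translation":[0.033,-0.018,0],"spin":-0.97},{"translation":[0.035,-0.015,0],"spin":-0.97}]' --jaw 1 --force 40

```text
time: 0.65
tool_pos: [0.3066, -0.4714, 0.2308]
tcp_rot: [-2.922, -1.152, 0.0]
wrist_force: [0.7, -0.3, 0.0]
width: 0.999
```

>>> play_rows --series '[{"translation":[0.036,-0.012,0],"spin":-0.97},{"translation":[0.037,-0.009,0],"spin":-0.97},{"translation":[0.037,-0.006,0],"spin":-0.97},{"translation":[0.038,-0.003,0],"spin":-0.97},{"translation":[0.038,0.001,0],"spin":-0.97}]'

```text
time: 1.15
tool_pos: [0.3973, -0.3048, 0.2311]
tcp_rot: [-2.615, -1.741, 0.0]
wrist_force: [0.5, -0.4, 0.1]
width: 0.999
```

>>> play_rows --series '[{"translation":[0.038,0.004,0],"spin":-0.97},{"translation":[0.037,0.007,0],"spin":-0.97},{"translation":[0.036,0.01,0],"spin":-0.97},{"translation":[0.035,0.013,0],"spin":-0.97},{"translation":[0.034,0.016,0],"spin":-0.97}]'

```text
time: 1.65
tool_pos: [0.4878, -0.14, 0.2311]
tcp_rot: [-2.191, -2.251, 0.0]
wrist_force: [0.4, -0.4, 0.6]
width: 1.0
```

>>> play_rows --series '[{"translation":[0.033,0.019,0.002],"spin":-0.97},{"translation":[0.031,0.022,0.004],"spin":-0.97},{"translation":[0.029,0.024,0.004],"spin":-0.97},{"translation":[0.027,0.026,0.004],"spin":-0.97},{"translation":[0.025,0.029,0.004],"spin":-0.97}]'

```text
time: 2.15
tool_pos: [0.5784, 0.0265, 0.2128]
tcp_rot: [-1.669, -2.661, 0.001]
wrist_force: [0.6, -0.7, -0.2]
width: 0.999
```

>>> play_rows --series '[{"translation":[0.022,0.031,0.004],"spin":-0.97},{"translation":[0.02,0.032,0.004],"spin":-0.97},{"translation":[0.017,0.034,0.004],"spin":-0.97},{"translation":[0.014,0.035,0.004],"spin":-0.97},{"translation":[0,0,0],"spin":0}]'

```text
time: 2.65
tool_pos: [0.6505, 0.1625, 0.1957]
tcp_rot: [-1.194, -2.904, -0.001]
wrist_force: [-0.8, -0.7, -0.7]
width: 1.001
```

Run:
```python
from h import *
plan([.65,.159,.046],44.5,5)
c,im=snap('wrist','w1')
```

```text
t 2.65 pos [0.6505 0.1625 0.1957] yaw 45.29 F [-0.8 -0.7 -0.7] w 1.001 spin 0.03
[{"translation": [-0.0, -0.001, 0.03], "spin": np.float64(0.03)}, {"translation": [-0.001, -0.0, 0.03], "spin": np.float64(0.03)}, {"translation": [-0.0, -0.001, 0.03], "spin": np.float64(0.03)}, {"translation": [-0.001, -0.0, 0.03], "spin": np.float64(0.03)}, {"translation": [-0.0, -0.001, 0.03], "spin": np.float64(0.03)}]
end [0.6496 0.1592 0.0457]
```

View pics/w1.png

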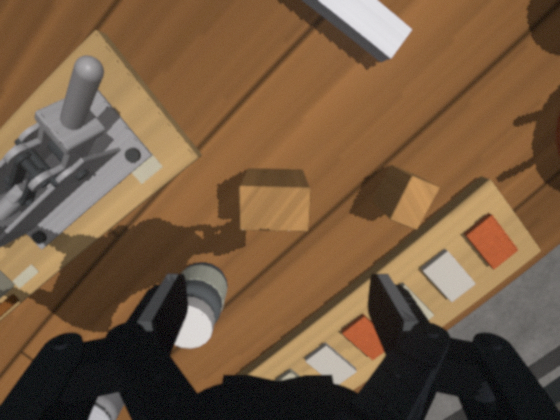

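The wrist view shows the block's top face with corners near (241,186), (308,187), (310,230), (240,229), nearly square to the tool. The jar is clear of the fingers.

Run:
```python
from h import *
c,im=load('w1')
Q=[(241,186),(308,187),(310,230),(240,229)]
X=np.array([plane(c,*q,.08) for q in Q]);print(X.round(4),X.mean(0).round(4));d=X[1]+X[2]-X[0]-X[3];print(np.degrees(np.arctan2(d[1],d[0])),np.linalg.norm(d)/2)
t,_=load('top0');T=lambda p:(130+(p[0]+.5)/2.4-.5,160+(p[1]+.5)/2.4-.5)
# height by two views
for a,q in (((222,20),Q[2]),((190,50),Q[1]),((237,99),Q[0]),((269,69),Q[3])):
    print(tri([ray(t,*T(a)),ray(c,*q)]))
```

```text
[[0.6154 0.1536 0.08  ]
 [0.6551 0.1924 0.08  ]
 [0.6844 0.1675 0.08  ]
 [0.641  0.1251 0.08  ]] [0.6489 0.1596 0.08  ]
44.35243323587666 0.058098171527358175
(array([0.68489796, 0.16666849, 0.07688025]), np.float64(0.0006059947844622872))
(array([0.65694425, 0.19229058, 0.0775048 ]), np.float64(0.0012282579940796655))
(array([0.6165347 , 0.15223965, 0.07537831]), np.float64(0.0007296361411324161))
(array([0.64131443, 0.1254269 , 0.08108255]), np.float64(0.0005384353617088369))
```

>>> play_rows --series '[{"translation":[-0.002,-0.003,0.03],"spin":0.15},{"translation":[0,0,0.035],"spin":0},{"translation":[0,0,0.035],"spin":0},{"translation":[0,0,0.03],"spin":0},{"translation":[0,0,0.02],"spin":0}]'

```text
time: 3.2
tool_pos: [0.6466, 0.1531, 0.0444]
tcp_rot: [-1.222, -2.89, 0.004]
wrist_force: [-0.4, -0.2, -0.3]
width: 1.003
```

>>> play_rows --series '[{"translation":[0,0,0],"spin":0},{"translation":[0,0,0],"spin":0},{"translation":[0,0,0],"spin":0},{"translation":[0,0,0],"spin":0},{"translation":[0,0,0],"spin":0}]' --jaw -1 --force 40

```text
time: 3.7
tool_pos: [0.6497, 0.155, 0.0487]
tcp_rot: [1.22, 2.893, 0.002]
wrist_force: [-0.4, 0.5, -1.9]
width: 0.693
```

>>> play_rows --series '[{"translation":[0,0,0],"spin":0},{"translation":[0,0,-0.02],"spin":0},{"translation":[0,0,-0.04],"spin":0},{"translation":[0,0,-0.04],"spin":0},{"translation":[0,0,-0.04],"spin":0}]'

```text
time: 4.2
tool_pos: [0.6486, 0.155, 0.1886]
tcp_rot: [-1.221, -2.894, 0.001]
wrist_force: [0.1, 0.5, -0.7]
width: 0.701
```

Run:
```python
from h import *
plan([.461,-.1077,.2],-8.2,12)
c,im=snap('wrist','w2')
```

```text
t 4.2 pos [0.6486 0.155  0.1886] yaw 44.27 F [ 0.1  0.5 -0.7] w 0.701 spin 0.87
[{"translation": [-0.005, -0.026, -0.001], "spin": np.float64(0.87)}, {"translation": [-0.007, -0.026, -0.001], "spin": np.float64(0.87)}, {"translation": [-0.009, -0.026, -0.001], "spin": np.float64(0.87)}, {"translation": [-0.011, -0.025, -0.001], "spin": np.float64(0.87)}, {"translation": [-0.012, -0.024, -0.001], "spin": np.float64(0.87)}]
[{"translation": [-0.014, -0.023, -0.001], "spin": np.float64(0.87)}, {"translation": [-0.016, -0.022, -0.001], "spin": np.float64(0.87)}, {"translation": [-0.017, -0.02, -0.001], "spin": np.float64(0.87)}, {"translation": [-0.019, -0.019, -0.001], "spin": np.float64(0.87)}, {"translation": [-0.02, -0.017, -0.001], "spin": np.float64(0.87)}]
[{"translation": [-0.022, -0.016, -0.001], "spin": np.float64(0.87)}, {"translation": [-0.023, -0.014, -0.0], "spin": np.float64(0.87)}]
end [ 0.4614 -0.1078  0.1997]
```

>>> play_rows --series '[{"translation":[-0.005,-0.026,-0.004],"spin":0.87},{"translation":[-0.007,-0.026,-0.004],"spin":0.87},{"translation":[-0.009,-0.026,-0.004],"spin":0.87},{"translation":[-0.011,-0.025,-0.004],"spin":0.87},{"translation":[-0.012,-0.024,-0.004],"spin":0.87}]'

```text
time: 4.75
tool_pos: [0.57, 0.0441, 0.2074]
tcp_rot: [1.749, 2.61, 0.0]
wrist_force: [0.3, -0.9, -1.0]
width: 0.692
```

>>> play_rows --series '[{"translation":[-0.014,-0.023,-0.002],"spin":0.87},{"translation":[-0.016,-0.022,-0.002],"spin":0.87},{"translation":[-0.017,-0.02,-0.002],"spin":0.87},{"translation":[-0.019,-0.019,0],"spin":0.87},{"translation":[-0.02,-0.017,0],"spin":0.87}]'

```text
time: 5.25
tool_pos: [0.4921, -0.0643, 0.2135]
tcp_rot: [2.209, 2.233, 0.0]
wrist_force: [0.2, 0.1, -1.1]
width: 0.695
```

>>> play_rows --series '[{"translation":[0,-0.023,0],"spin":0.87},{"translation":[0,-0.015,0],"spin":0.87},{"translation":[0,0,0],"spin":0}]'

```text
time: 5.55
tool_pos: [0.4531, -0.063, 0.2131]
tcp_rot: [-2.371, -2.061, 0.001]
wrist_force: [0.4, -0.3, -1.0]
width: 0.699
```

Run:
```python
from h import *
plan([.461,-.1077,.2],-8.2,2)
c,im=snap('wrist','w3')
for n,p in(('gapmid',[.461,-.1077,.02]),):print(proj(c,p))
```

```text
t 5.55 pos [ 0.4531 -0.063   0.2131] yaw -8.01 F [ 0.4 -0.3 -1. ] w 0.699 spin 0.02
[{"translation": [-0.022, 0.007, 0.007], "spin": np.float64(0.02)}, {"translation": [-0.021, 0.007, 0.006], "spin": np.float64(0.02)}]
end [ 0.461  -0.1075  0.2001]
[291.16668802 221.83235585]
```

View pics/w3.png

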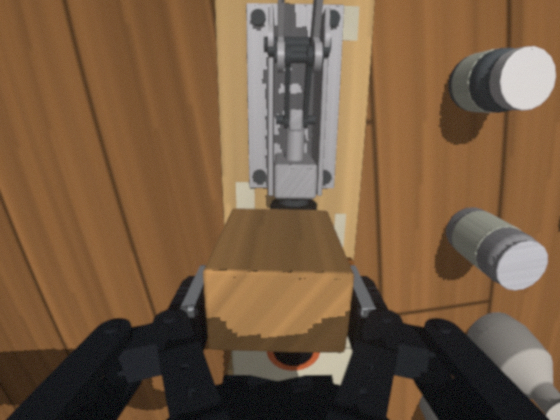

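The wrist view shows the foot at about (294,203), the guide's near edge at row ~195 between columns 274 and 320, and the held block with bottom-front corners (233,209), (326,209) and top-front corners (208,277), (350,277).

Run:
```python
from h import *
c,im=load('w3');u=np.array([.1435,.98965]);v=np.array([-u[1],u[0]])
O=np.array([.461,-.1077])
L=lambda X:((X[:2]-O)@u,(X[:2]-O)@v,X[2])
print('tcp',np.round(L(np.array([.4531,-.063,.2131])),4))
for n,q,z in(('gL',(274,195),.095),('gR',(320,195),.095),('footL',(271,203),.07),('footR',(317,203),.07),('base L',(222,150),.02),('base R',(363,150),.02),
 ('bbL',(233,209),.167),('bbR',(326,209),.167),('btL',(208,277),.247),('btR',(350,277),.247),('hole',(295,360),.13)):
    print(n,np.round(L(plane(c,*q,z)),4))
# edge check
g=cv2.cvtColor(im,cv2.COLOR_BGR2GRAY)
print(g[190:215,294].tolist()); print(g[265:285,280].tolist()); print(g[199:204,262:326:1][2].tolist())
```

```text
tcp [0.0431 0.0142 0.2131]
gL [0.052  0.0185 0.095 ]
gR [ 0.0522 -0.0203  0.095 ]
footL [0.0373 0.0215 0.07  ]
footR [ 0.0374 -0.0213  0.07  ]
base L [0.0794 0.0733 0.02  ]
base R [ 0.0802 -0.0737  0.02  ]
bbL [0.0632 0.0432 0.167 ]
bbR [ 0.0634 -0.0144  0.167 ]
btL [0.0617 0.0426 0.247 ]
btR [ 0.0619 -0.0123  0.247 ]
hole [-0.0913 -0.0007  0.13  ]
[155, 157, 158, 158, 159, 157, 144, 122, 92, 63, 56, 62, 67, 70, 71, 65, 57, 46, 51, 62, 76, 82, 85, 85, 81]
[90, 89, 90, 91, 90, 99, 111, 123, 130, 134, 134, 132, 131, 131, 127, 128, 130, 128, 129, 130]
[150, 148, 147, 131, 104, 85, 84, 80, 79, 67, 52, 41, 35, 36, 36, 36, 37, 44, 46, 47, 51, 59, 54, 64, 65, 66, 64, 65, 68, 62, 64, 65, 62, 63, 63, 65, 64, 65, 68, 69, 67, 68, 63, 62, 55, 53, 43, 40, 39, 39, 49, 62, 86, 114, 134, 148, 151, 154, 158, 159, 159, 157, 156, 156]
```

>>> play_rows --series '[{"translation":[-0.02,0.007,0],"spin":0.04},{"translation":[-0.021,0.008,0],"spin":0},{"translation":[0,0,0],"spin":0},{"translation":[0,0,0],"spin":0}]'

```text
time: 6.0
tool_pos: [0.4647, -0.1056, 0.2133]
tcp_rot: [-2.373, -2.058, -0.001]
wrist_force: [-0.3, -0.1, -1.5]
width: 0.693
```

>>> play_rows --series '[{"translation":[0,0,0.02],"spin":0},{"translation":[0,0,0.02],"spin":0},{"translation":[0,0,0],"spin":0}]'

```text
time: 6.3
tool_pos: [0.4618, -0.1041, 0.1703]
tcp_rot: [-2.368, -2.056, 0.005]
wrist_force: [-0.6, 0.3, -1.7]
width: 0.694
```

Run:
```python
from h import *
u=np.array([.1435,.98965]);v=np.array([-u[1],u[0]]);O=np.array([.461,-.1077])
for i in range(4):
    s=bot.read_state();p=s['tool_pos'];d=p[:2]-O;print((d@u).round(4),(d@v).round(4),p[2].round(4),s['wrist_force'].round(1))
    snap('top','t%d'%i)
```

```text
0.0037 -0.0003 0.1703 [-0.6  0.3 -1.7]
0.0034 -0.0013 0.1719 [ 0.1 -1.2 -0.8]
0.0032 -0.0024 0.1731 [ 0.1 -0.4 -1.3]
0.0029 -0.0031 0.174 [-0.1  0.4 -1.1]
```

>>> play_rows --series '[{"translation":[-0.001,-0.002,0.02],"spin":0},{"translation":[0,0,0.02],"spin":0},{"translation":[0,0,0.02],"spin":0},{"translation":[0,0,0.02],"spin":0},{"translation":[0,0,0],"spin":0}]'

```text
time: 7.0
tool_pos: [0.4604, -0.1058, 0.0918]
tcp_rot: [-2.371, -2.056, 0.003]
wrist_force: [-0.0, -0.2, -1.6]
width: 0.695
```

>>> play_rows --series '[{"translation":[0,0,0],"spin":0},{"translation":[0,0,0.01],"spin":0},{"translation":[0,0,0.008],"spin":0},{"translation":[0,0,0],"spin":0},{"translation":[0,0,0],"spin":0}]'

```text
time: 7.5
tool_pos: [0.4617, -0.1063, 0.0751]
tcp_rot: [-2.373, -2.058, 0.0]
wrist_force: [0.2, -0.3, -0.9]
width: 0.695
```

Run:
```python
from h import *
u=np.array([.1435,.98965]);v=np.array([-u[1],u[0]]);O=np.array([.461,-.1077])
for i in range(2):
    s=bot.read_state();p=s['tool_pos'];d=p[:2]-O;print((d@u).round(4),(d@v).round(4),p[2].round(4),s['wrist_force'].round(1))
    snap('scene','s%d'%i)
```

```text
0.0015 -0.0005 0.0751 [ 0.2 -0.3 -0.9]
0.0015 -0.0007 0.0754 [ 0.3 -0.  -1. ]
```

>>> play_rows --series '[{"translation":[0,0,0.003],"spin":0},{"translation":[0,0,0.003],"spin":0},{"translation":[0,0,0],"spin":0},{"translation":[0,0,0],"spin":0}]'

```text
time: 8.0
tool_pos: [0.4617, -0.1063, 0.0691]
tcp_rot: [-2.373, -2.058, 0.0]
wrist_force: [0.5, 1.2, -1.7]
width: 0.694
```

>>> play_rows --series '[{"translation":[0,0,0.002],"spin":0},{"translation":[0,0,0],"spin":0},{"translation":[0,0,0],"spin":0}]'

```text
time: 8.3
tool_pos: [0.4622, -0.1064, 0.0675]
tcp_rot: [2.373, 2.058, 0.001]
wrist_force: [0.2, 0.0, -0.2]
width: 0.696
```

>>> play_rows --series '[{"translation":[0,0,0.001],"spin":0},{"translation":[0,0,0],"spin":0}]'

```text
time: 8.5
tool_pos: [0.4623, -0.1065, 0.0674]
tcp_rot: [2.373, 2.058, 0.0]
wrist_force: [-1.6, -0.4, 7.6]
width: 0.699
```

>>> play_rows --series '[{"translation":[0,0,0],"spin":0},{"translation":[0,0,0],"spin":0},{"translation":[0,0,0],"spin":0},{"translation":[0,0,0],"spin":0},{"translation":[0,0,0],"spin":0}]' --jaw 1

```text
time: 9.0
tool_pos: [0.4617, -0.1063, 0.0661]
tcp_rot: [-2.373, -2.058, 0.0]
wrist_force: [0.6, 0.4, 0.1]
width: 0.999
```

>>> play_rows --series '[{"translation":[0,0,-0.02],"spin":0},{"translation":[0,0,-0.04],"spin":0},{"translation":[0,0,-0.05],"spin":0},{"translation":[0,0,-0.05],"spin":0},{"translation":[0,0,0],"spin":0}]'

```text
time: 9.5
tool_pos: [0.4669, -0.1077, 0.2349]
tcp_rot: [2.364, 2.05, 0.013]
wrist_force: [1.3, -0.3, -0.3]
width: 0.998
```

Run:
```python
from h import *
plan([.605,.330,.20],-79.7,15)
c,im=snap('wrist','w4')
```

```text
t 9.5 pos [ 0.4669 -0.1077  0.2349] yaw -8.13 F [ 1.3 -0.3 -0.3] w 0.998 spin 0.95
[{"translation": [0.03, 0.005, 0.002], "spin": np.float64(0.95)}, {"translation": [0.031, 0.002, 0.002], "spin": np.float64(0.95)}, {"translation": [0.031, -0.0, 0.002], "spin": np.float64(0.95)}, {"translation": [0.03, -0.003, 0.002], "spin": np.float64(0.95)}, {"translation": [0.03, -0.005, 0.002], "spin": np.float64(0.95)}]
[{"translation": [0.03, -0.008, 0.003], "spin": np.float64(0.95)}, {"translation": [0.029, -0.01, 0.002], "spin": np.float64(0.95)}, {"translation": [0.028, -0.012, 0.003], "spin": np.float64(0.95)}, {"translation": [0.027, -0.015, 0.002], "spin": np.float64(0.95)}, {"translation": [0.025, -0.017, 0.003], "spin": np.float64(0.95)}]
[{"translation": [0.024, -0.019, 0.002], "spin": np.float64(0.95)}, {"translation": [0.023, -0.021, 0.003], "spin": np.float64(0.95)}, {"translation": [0.021, -0.022, 0.002], "spin": np.float64(0.95)}, {"translation": [0.018, -0.024, 0.003], "spin": np.float64(0.95)}, {"translation": [0.017, -0.025, 0.002], "spin": np.float64(0.95)}]
end [0.6053 0.3296 0.2001]
```

View pics/w4.png

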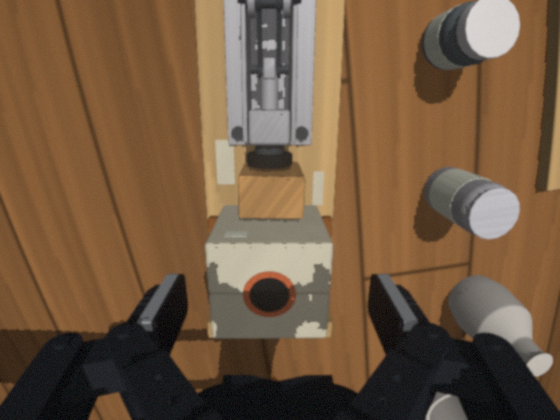

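The block stands upright in the gap (top face cols 240–303, rows 183–217) and is centred on the foot (cols 246–293). The mould is in place. On to the bar.

>>> play_rows --series '[{"translation":[0.03,0.005,0],"spin":0.95},{"translation":[0.031,0.002,0],"spin":0.95},{"translation":[0.031,0,0],"spin":0.95},{"translation":[0.03,-0.003,0],"spin":0.95},{"translation":[0.03,-0.005,0],"spin":0.95}]'

```text
time: 10.05
tool_pos: [0.5063, 0.041, 0.2242]
tcp_rot: [-2.748, -1.52, 0.004]
wrist_force: [0.4, -0.3, 0.1]
width: 0.997
```

>>> play_rows --series '[{"translation":[0.03,-0.008,0],"spin":0.95},{"translation":[0.029,-0.01,0],"spin":0.95},{"translation":[0.028,-0.012,0],"spin":0.95},{"translation":[0.027,-0.015,0],"spin":0.95},{"translation":[0.025,-0.017,0],"spin":0.95}]'

```text
time: 10.55
tool_pos: [0.552, 0.1872, 0.2239]
tcp_rot: [3.003, 0.923, -0.005]
wrist_force: [-0.3, -0.6, 0.7]
width: 0.997
```

>>> play_rows --series '[{"translation":[0.024,-0.019,0.006],"spin":0.95},{"translation":[0.023,-0.021,0.006],"spin":0.95},{"translation":[0.021,-0.022,0.006],"spin":0.95},{"translation":[0.018,-0.024,0.006],"spin":0.95},{"translation":[0.017,-0.025,0.006],"spin":0.95}]'

```text
time: 11.05
tool_pos: [0.5988, 0.3319, 0.1934]
tcp_rot: [3.127, 0.285, -0.005]
wrist_force: [0.5, 0.4, 0.3]
width: 1.003
```

>>> play_rows --series '[{"translation":[0,0,0],"spin":0},{"translation":[0,0,0],"spin":0}]'

```text
time: 11.25
tool_pos: [0.5985, 0.331, 0.1937]
tcp_rot: [3.126, 0.294, -0.006]
wrist_force: [-0.6, -0.1, -0.2]
width: 1.003
```

Run:
```python
from h import *
plan([.605,.330,.05],-79.7,5)
c,im=snap('wrist','w5')
hsv=cv2.cvtColor(im,cv2.COLOR_BGR2HSV)
m=((hsv[...,1]<70)&(hsv[...,2]>90)).astype(np.uint8)
n,l,st,ce=cv2.connectedComponentsWithStats(m)
for i in range(1,n):
    if st[i,4]>800:
        k=(l==i).astype(np.uint8);cs,_=cv2.findContours(k,0,2);r=cv2.minAreaRect(cs[0]);b=cv2.boxPoints(r)
        print(st[i],r);print([plane(c,*q,.03)[:2].round(4).tolist() for q in b])
print(c['R'][2])
```

```text
t 11.25 pos [0.5985 0.331  0.1937] yaw -79.27 F [-0.6 -0.1 -0.2] w 1.003 spin 0.02
[{"translation": [0.001, 0.0, 0.029], "spin": np.float64(0.02)}, {"translation": [0.001, 0.0, 0.029], "spin": np.float64(0.02)}, {"translation": [0.002, 0.001, 0.029], "spin": np.float64(0.02)}, {"translation": [0.001, 0.0, 0.028], "spin": np.float64(0.02)}, {"translation": [0.002, 0.001, 0.029], "spin": np.float64(0.02)}]
end [0.6053 0.33   0.0496]
[   0   45   52   70 1514] ((17.76551628112793, 81.4862060546875), (78.14579772949219, 37.86874008178711), 48.36646270751953)
[[0.6678, 0.634], [0.6937, 0.603], [0.6482, 0.5499], [0.6202, 0.5794]]
[ 263  153   33  178 5443] ((279.0, 241.5), (177.0, 32.0), 90.0)
[[0.6312, 0.3511], [0.6368, 0.3212], [0.4365, 0.2794], [0.4296, 0.3161]]
[482 285  78  42 832] ((521.25, 304.2499694824219), (85.38150787353516, 19.289894104003906), 18.434946060180664)
[[0.5128, 0.0786], [0.537, 0.0814], [0.5177, -0.0438], [0.4909, -0.05]]
[-0.31740376 -0.06087194 -0.94633475]
```

View pics/w5.png

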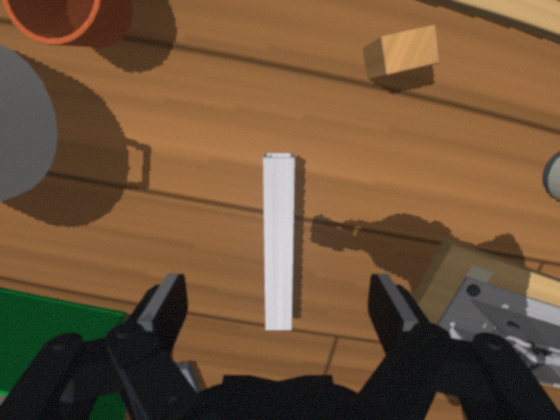

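>>> play_rows --series '[{"translation":[0.011,0.001,0.03],"spin":0},{"translation":[0,0,0.05],"spin":0},{"translation":[0,0,0.05],"spin":0},{"translation":[0,0,0.04],"spin":0},{"translation":[0,0,0.01],"spin":0}]'

```text
time: 11.8
tool_pos: [0.6059, 0.3284, 0.01]
tcp_rot: [3.124, 0.289, -0.016]
wrist_force: [-0.2, -0.8, -0.3]
width: 1.001
```

>>> play_rows --series '[{"translation":[0,0,0],"spin":0},{"translation":[0,0,0],"spin":0},{"translation":[0,0,0],"spin":0}]'

```text
time: 12.1
tool_pos: [0.6134, 0.3333, 0.0201]
tcp_rot: [-3.126, -0.29, -0.009]
wrist_force: [0.1, -0.3, 0.5]
width: 1.002
```

>>> play_rows --series '[{"translation":[-0.003,0,0.01],"spin":0},{"translation":[0,0,0.005],"spin":0},{"translation":[0,0,0],"spin":0},{"translation":[0,0,0],"spin":0}]'

```text
time: 12.5
tool_pos: [0.6074, 0.3316, 0.0009]
tcp_rot: [3.128, 0.291, -0.001]
wrist_force: [0.9, -0.2, -0.1]
width: 0.999
```

>>> play_rows --series '[{"translation":[0,0,0],"spin":0},{"translation":[0,0,-0.001],"spin":0},{"translation":[0,0,0],"spin":0},{"translation":[0,0,0],"spin":0},{"translation":[0,0,0],"spin":0}]' --jaw -1 --force 20

```text
time: 13.0
tool_pos: [0.6081, 0.3318, 0.0026]
tcp_rot: [-3.128, -0.291, -0.001]
wrist_force: [0.2, -0.6, 0.5]
width: 0.348
```

>>> play_rows --series '[{"translation":[0,0,0],"spin":0},{"translation":[0,0,0],"spin":0},{"translation":[0,0,0],"spin":0},{"translation":[0,0,0],"spin":0}]'

```text
time: 13.4
tool_pos: [0.6081, 0.3317, 0.0026]
tcp_rot: [-3.128, -0.29, -0.001]
wrist_force: [0.2, -0.8, 1.6]
width: 0.352
```

>>> play_rows --series '[{"translation":[0,0,-0.01],"spin":0},{"translation":[0,0,-0.02],"spin":0},{"translation":[0,0,-0.02],"spin":0},{"translation":[0,0,-0.02],"spin":0},{"translation":[0,0,0],"spin":0}]'

```text
time: 13.9
tool_pos: [0.6099, 0.3328, 0.076]
tcp_rot: [-3.126, -0.29, -0.009]
wrist_force: [0.4, 0.7, -1.0]
width: 0.345
```

Run:
```python
from h import *
plan([.5015+.145*.148,.161+.9895*.148,.22],-8.2,15)
c,im=snap('scene','s5');cv2.imwrite('pics/s5c.png',cv2.resize(im[120:330,300:500],None,fx=2.6,fy=2.6))
```

```text
t 13.9 pos [0.6099 0.3328 0.076 ] yaw -79.39 F [ 0.4  0.7 -1. ] w 0.345 spin -0.95
[{"translation": [-0.006, 0.001, -0.01], "spin": np.float64(-0.95)}, {"translation": [-0.006, 0.0, -0.01], "spin": np.float64(-0.95)}, {"translation": [-0.006, -0.0, -0.01], "spin": np.float64(-0.95)}, {"translation": [-0.006, -0.001, -0.01], "spin": np.float64(-0.95)}, {"translation": [-0.006, -0.001, -0.01], "spin": np.float64(-0.95)}]
[{"translation": [-0.006, -0.002, -0.009], "spin": np.float64(-0.95)}, {"translation": [-0.005, -0.002, -0.01], "spin": np.float64(-0.95)}, {"translation": [-0.005, -0.003, -0.009], "spin": np.float64(-0.95)}, {"translation": [-0.005, -0.003, -0.01], "spin": np.float64(-0.95)}, {"translation": [-0.005, -0.004, -0.009], "spin": np.float64(-0.95)}]
[{"translation": [-0.004, -0.004, -0.01], "spin": np.float64(-0.95)}, {"translation": [-0.004, -0.004, -0.009], "spin": np.float64(-0.95)}, {"translation": [-0.004, -0.005, -0.01], "spin": np.float64(-0.95)}, {"translation": [-0.003, -0.005, -0.009], "spin": np.float64(-0.95)}, {"translation": [-0.003, -0.006, -0.01], "spin": np.float64(-0.95)}]
end [0.5225 0.3072 0.2204]
```

View pics/s5c.png

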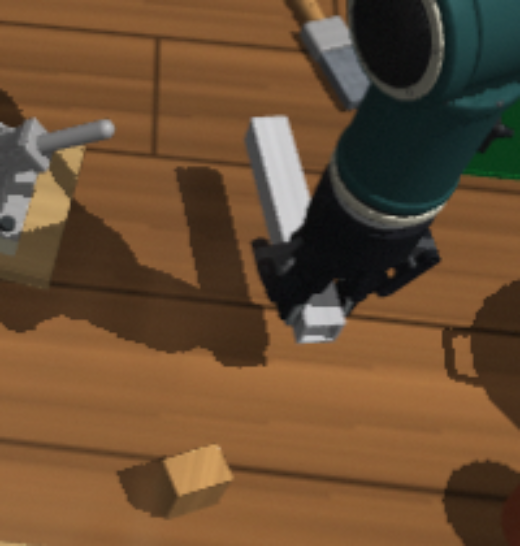

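```bash
cat >> h.py <<'E'
def vplane(c,q,P,yaw):
    """ray hit on the vertical plane through P along heading yaw (deg): (dist along, z)"""
    o,w=ray(c,*q);a=np.radians(yaw);n=np.array([-np.sin(a),np.cos(a),0]);X=o+w*(n@(np.array(P)-o))/(n@w)
    return round((X-P)[0]*np.cos(a)+(X-P)[1]*np.sin(a),4),round(X[2],4)
E
python3 - <<'E'
from h import *
c,im=load('s5');P=[.6095,.3328,.076]
for q in((267,119),(320,305),(322,342)): print(vplane(c,(300+q[0]/2.6,120+q[1]/2.6),P,10.7))
E
```

```text
(np.float64(-0.1772), np.float64(0.0976))
(np.float64(0.0063), np.float64(0.1031))
(np.float64(0.0304), np.float64(0.0882))
```

Run:
```python
from h import *
c,_=load('top0');s,_=load('scene0');w,_=load('w1')
T=lambda p:(130+(p[0]+.5)/2.4-.5,160+(p[1]+.5)/2.4-.5)
S=lambda p:(140+(p[0]+.5)/2.7-.5,110+(p[1]+.5)/2.7-.5)
a,b,d=ray(c,*T((213,233))),ray(s,*S((541,160))),ray(w,89,70)
for r in([a,b],[a,d],[a,b,d]): 
    C,e=tri(r);print(C.round(4),round(e,4))
u=np.array([.1435,.98965,0]);z=np.array([0,0,1])
C,_=tri([a,b]);tip=C+.008*(.788*u+.6157*z);piv=tip-.13*(.788*u+.6157*z);print('tip',tip.round(4),'piv',piv.round(4))
o=np.array([.4829,.0422,0]);v=np.array([-u[1],u[0],0]);print('tip lateral in cradle',(tip-o)@v)
zT=C[2]-.002-.006
p=tip+u*(.03+.177);p[2]=zT+.04;print('pre',p.round(4));plan(p,-8.3,15)
```

```text
[0.5009 0.1583 0.1483] 0.0006
[0.5009 0.159  0.1478] 0.0
[0.5007 0.1586 0.1477] 0.0009
tip [0.5018 0.1646 0.1532] piv [0.4871 0.0632 0.0732]
tip lateral in cradle -0.0011177828632606196
pre [0.5315 0.3694 0.1803]
t 13.95 pos [0.6089 0.3323 0.0741] yaw -79.39 F [ 0.3 -0.8 -2.4] w 0.348 spin -0.95
[{"translation": [-0.005, -0.003, -0.007], "spin": np.float64(-0.95)}, {"translation": [-0.004, -0.004, -0.007], "spin": np.float64(-0.95)}, {"translation": [-0.004, -0.004, -0.007], "spin": np.float64(-0.95)}, {"translation": [-0.004, -0.004, -0.007], "spin": np.float64(-0.95)}, {"translation": [-0.003, -0.005, -0.007], "spin": np.float64(-0.95)}]
[{"translation": [-0.003, -0.005, -0.007], "spin": np.float64(-0.95)}, {"translation": [-0.002, -0.005, -0.007], "spin": np.float64(-0.95)}, {"translation": [-0.002, -0.005, -0.007], "spin": np.float64(-0.95)}, {"translation": [-0.001, -0.006, -0.007], "spin": np.float64(-0.95)}, {"translation": [-0.001, -0.006, -0.007], "spin": np.float64(-0.95)}]
[{"translation": [-0.001, -0.006, -0.007], "spin": np.float64(-0.95)}, {"translation": [-0.0, -0.006, -0.007], "spin": np.float64(-0.95)}, {"translation": [0.0, -0.005, -0.007], "spin": np.float64(-0.95)}, {"translation": [0.001, -0.006, -0.008], "spin": np.float64(-0.95)}, {"translation": [0.001, -0.005, -0.007], "spin": np.float64(-0.95)}]
end [0.5315 0.3692 0.1799]
```

>>> play_rows --series '[{"translation":[-0.005,-0.003,-0.02],"spin":-0.95},{"translation":[-0.004,-0.004,-0.02],"spin":-0.95},{"translation":[-0.004,-0.004,-0.02],"spin":-0.95},{"translation":[-0.004,-0.004,-0.02],"spin":-0.95},{"translation":[-0.003,-0.005,-0.02],"spin":-0.95}]'

```text
time: 14.45
tool_pos: [0.5805, 0.3431, 0.1706]
tcp_rot: [2.999, 0.933, -0.006]
wrist_force: [0.9, -0.2, -2.7]
width: 0.345
```

>>> play_rows --series '[{"translation":[-0.003,-0.005,-0.006],"spin":-0.95},{"translation":[-0.002,-0.005,0],"spin":-0.95},{"translation":[-0.002,-0.005,0],"spin":-0.95},{"translation":[-0.001,-0.006,0],"spin":-0.95},{"translation":[-0.001,-0.006,0],"spin":-0.95}]'

```text
time: 14.95
tool_pos: [0.555, 0.3565, 0.1759]
tcp_rot: [-2.744, -1.53, 0.006]
wrist_force: [-0.9, 0.5, -1.5]
width: 0.348
```

>>> play_rows --series '[{"translation":[-0.001,-0.006,0],"spin":-0.95},{"translation":[0,-0.006,0],"spin":-0.95},{"translation":[0,-0.005,0],"spin":-0.95},{"translation":[0.001,-0.006,0],"spin":-0.95},{"translation":[0.001,-0.005,0],"spin":-0.95}]'

```text
time: 15.45
tool_pos: [0.5293, 0.3683, 0.1759]
tcp_rot: [-2.369, -2.062, 0.006]
wrist_force: [-0.1, 0.5, -2.1]
width: 0.348
```

>>> play_rows --series '[{"translation":[0,0,0],"spin":0},{"translation":[0,0,0],"spin":0},{"translation":[0,0,0],"spin":0}]'

```text
time: 15.75
tool_pos: [0.5306, 0.3685, 0.1774]
tcp_rot: [-2.375, -2.056, 0.002]
wrist_force: [-0.4, 0.0, -2.1]
width: 0.346
```

Run:
```python
from h import *
plan([.5315,.3694,.1403],-8.3,3)
s,im=snap('scene','s6');c,t=snap('top','t6')
A=cv2.resize(im[120:225,290:430],None,fx=4,fy=4,interpolation=cv2.INTER_CUBIC);B=cv2.resize(t[200:290,140:280],None,fx=4,fy=4,interpolation=cv2.INTER_CUBIC)[:,:]
h=180
print(A.shape,B.shape)
A=cv2.resize(im[130:205,300:420],None,fx=4.5,fy=4,interpolation=cv2.INTER_CUBIC);A=cv2.resize(im[130:204,300:440],(560,296),interpolation=cv2.INTER_CUBIC);B=cv2.resize(t[215:289,130:270],(560,296),interpolation=cv2.INTER_CUBIC)
cv2.imwrite('pics/m6.png',np.vstack([A,B]))
```

```text
t 15.75 pos [0.5306 0.3685 0.1774] yaw -8.22 F [-0.4  0.  -2.1] w 0.346 spin 0.01
[{"translation": [0.0, 0.0, 0.012], "spin": np.float64(0.01)}, {"translation": [0.001, 0.0, 0.013], "spin": np.float64(0.01)}, {"translation": [0.0, 0.001, 0.012], "spin": np.float64(0.01)}]
end [0.5317 0.3693 0.1404]
(420, 560, 3) (360, 560, 3)
```

View pics/m6.png

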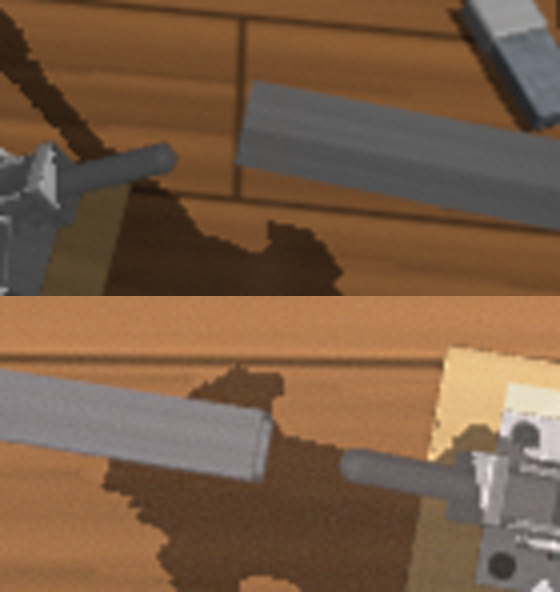

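The scene crop shows the bar's inner end at (252,83)/(243,122)/(237,163) and the stub dome near (165,158). In the top crop the bar end is at (264,405)–(250,478), with the dome near (355,466).

Run:
```python
from h import *
s,_=load('s6');c,_=load('t6')
S=lambda p:(300+(p[0]+.5)/4-.5,130+(p[1]+.5)/4-.5)
T=lambda p:(130+(p[0]+.5)/4-.5,215+(p[1]-296+.5)/4-.5)
u=np.array([.1435,.98965,0]);v=np.array([-u[1],u[0],0]);z=np.array([0,0,1]);P=np.array([.4871,.0632,.0732])
L=lambda X:np.round([(X-P)@u,(X-P)@v,X[2]],4)
f,e1=tri([ray(s,*S((252,83))),ray(c,*T((250,478)))]);n,e2=tri([ray(s,*S((243,122))),ray(c,*T((264,405)))])
C,e3=tri([ray(s,*S((164,158))),ray(c,*T((355,466)))])
print('far',L(f),e1,'near',L(n),e2,'dome',L(C),e3)
print('TCP',L(np.array([.5306,.3685,.1774])))
g=P*1;g[2]=0
# top-view edges on z of bar top
for q in((0,372),(0,440),(264,405),(250,478)): print(q,L(plane(c,*T(q),.2)))
for q in((560,185),(243,122),(560,232),(237,163),(560,137)): print(q,[float(k) for k in vplane(s,S(q),np.array([.5306,.3685,.1774])-(v*.015 if q!=(560,137) else -v*.015),81.75)])
```

```text
far [0.1322 0.0151 0.2019] 0.0010117031314067334 near [ 0.1313 -0.0164  0.2091] 0.0003107205870055526 dome [0.0968 0.0007 0.1471] 0.00015396334169257188
TCP [0.3084 0.0008 0.1774]
(0, 372) [ 0.2506 -0.0132  0.2   ]
(0, 440) [0.2447 0.016  0.2   ]
(264, 405) [ 0.1333 -0.017   0.2   ]
(250, 478) [0.1336 0.0152 0.2   ]
(560, 185) [-0.0281, 0.2094]
(243, 122) [-0.1774, 0.2064]
(560, 232) [-0.0173, 0.175]
(237, 163) [-0.1753, 0.1746]
(560, 137) [-0.0298, 0.208]
```

>>> play_rows --series '[{"translation":[0,-0.001,0.015],"spin":0},{"translation":[0,0,0.015],"spin":0},{"translation":[0,0,0.014],"spin":0},{"translation":[0,0,0],"spin":0},{"translation":[0,0,0],"spin":0}]'

```text
time: 16.35
tool_pos: [0.5291, 0.3684, 0.1328]
tcp_rot: [-2.373, -2.058, 0.004]
wrist_force: [-0.4, 0.6, -1.5]
width: 0.35
```

>>> play_rows --series '[{"translation":[-0.01,0,0],"spin":0},{"translation":[-0.005,0,0],"spin":0},{"translation":[0,0,0],"spin":0},{"translation":[0,0,0],"spin":0}]'

```text
time: 16.75
tool_pos: [0.528, 0.3539, 0.135]
tcp_rot: [2.374, 2.057, 0.002]
wrist_force: [0.6, 0.4, -0.9]
width: 0.352
```

```bash
cat >> h.py <<'E'
U=np.array([.1435,.98965,0]);V=np.array([-U[1],U[0],0]);PV=np.array([.4871,.0632,.0732])
def loc():
    s=bot.read_state();X=np.array(s['tool_pos'])-PV;F=np.array(s['wrist_force'])
    print('t',round(s['time'],2),'a,lat,z',(X@U).round(4),(X@V).round(4),s['tool_pos'][2].round(4),'F a,lat,z',(F@U).round(1),(F@V).round(1),F[2].round(1),'w',round(s['width'],3))
E
python3 - <<'E'
from h import *
loc();s,im=snap('scene','s7');loc()
cv2.imwrite('pics/m7.png',cv2.resize(im[130:204,300:440],(784,414),interpolation=cv2.INTER_CUBIC))
E
```

```text
t 16.75 a,lat,z 0.2936 0.0012 0.135 F a,lat,z 0.4 -0.5 -0.9 w 0.352
t 16.8 a,lat,z 0.2938 0.0013 0.1349 F a,lat,z 0.1 -0.2 -2.6 w 0.346
```

View pics/m7.png

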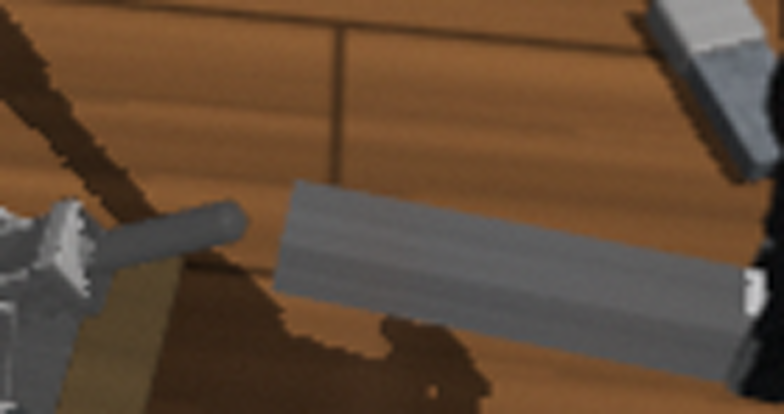

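Run:
```python
from h import *
s,_=load('s7');S=lambda p:(300+(p[0]+.5)/5.6-.5,130+(p[1]+.5)/5.6-.5)
f=lambda q,l:[float(k) for k in vplane(s,S(q),PV+V*l,81.75)]
print('mouth centre',f((283.5,235),.001),'dome',f((230,220),.0007),'bottomnear',f((273,288),-.014),'topfar',f((294,182),.016))
print('outer mid axis',f(((745+735)/2,(268+380)/2),.001))
```

```text
mouth centre [0.117, 0.1454] dome [0.0967, 0.1478] bottomnear [0.1176, 0.1324] topfar [0.1163, 0.1583]
outer mid axis [0.2818, 0.151]
```

The side view shows the mouth centre at z=0.1454 and the stub dome at 0.1478, as wanted for entering. I'll insert 22 mm.

>>> play_rows --series '[{"translation":[-0.006,0,0],"spin":0},{"translation":[-0.006,0,0],"spin":0},{"translation":[-0.005,0,0],"spin":0},{"translation":[-0.005,0,0],"spin":0},{"translation":[0,0,0],"spin":0}]'

```text
time: 17.3
tool_pos: [0.5243, 0.3315, 0.1342]
tcp_rot: [2.374, 2.057, -0.001]
wrist_force: [-0.3, -0.9, -2.9]
width: 0.344
```

```bash
python3 -c "
from h import *
loc();snap('top','t8');loc()"
```

```text
t 17.3 a,lat,z 0.2708 0.0016 0.1342 F a,lat,z -0.9 0.2 -2.9 w 0.344
t 17.35 a,lat,z 0.2712 0.0015 0.1343 F a,lat,z 0.5 0.0 -2.0 w 0.35
```

>>> play_rows --series '[{"translation":[-0.001,0,-0.008],"spin":0},{"translation":[-0.001,0,-0.008],"spin":0},{"translation":[-0.0015,0,-0.008],"spin":0},{"translation":[0,0,0],"spin":0},{"translation":[0,0,0],"spin":0}]'

```text
time: 17.85
tool_pos: [0.5245, 0.3291, 0.1592]
tcp_rot: [2.373, 2.058, 0.002]
wrist_force: [0.5, 1.0, -1.6]
width: 0.349
```

```bash
python3 -c "
from h import *
loc();snap('scene','s9');loc()"
```

```text
t 17.85 a,lat,z 0.2685 0.0011 0.1592 F a,lat,z 1.1 -0.4 -1.6 w 0.349
t 17.9 a,lat,z 0.2683 0.0015 0.1586 F a,lat,z -0.1 0.3 -2.4 w 0.349
```

```bash
cat >> h.py <<'E'
def baredge(name):
    """upper bar edge in the scene picture -> elevation deg, and column/row samples"""
    s,im=load(name);hs=cv2.cvtColor(im,cv2.COLOR_BGR2HSV);m=((hs[...,1]<60)&(hs[...,2]>50)).astype(np.uint8)
    out=[]
    for x in range(326,430,6):
        col=np.where(m[60:260,x])[0]+60
        if len(col): 
            g=np.split(col,np.where(np.diff(col)>1)[0]+1);g=max(g,key=len);out.append((x,int(g[0]),int(g[-1])))
    for x,a,b in out:
        p=vplane(s,(x,a),PV+V*.015,81.75);q=vplane(s,(x,b),PV-V*.015,81.75);print(x,a,b,'top',*map(float,p),'bot',*map(float,q))
E
python3 -c "
from h import *
baredge('s7');print();baredge('s9')"
```

```text
326 169 176 top 0.0653 0.1184 bot 0.0703 0.1341
332 168 174 top 0.0777 0.1262 bot 0.0819 0.1452
338 166 173 top 0.0895 0.1372 bot 0.0936 0.1528
350 172 181 top 0.1167 0.1258 bot 0.1209 0.135
356 163 183 top 0.1245 0.1593 bot 0.1338 0.1327
362 164 184 top 0.1368 0.1601 bot 0.1462 0.1337
368 165 185 top 0.149 0.161 bot 0.1584 0.1348
374 167 186 top 0.1618 0.1587 bot 0.1706 0.1358
380 168 187 top 0.1739 0.1596 bot 0.1828 0.1369
386 169 189 top 0.186 0.1605 bot 0.1955 0.1346
392 170 190 top 0.198 0.1613 bot 0.2076 0.1357
398 171 191 top 0.2099 0.1622 bot 0.2196 0.1367
404 172 192 top 0.2218 0.163 bot 0.2315 0.1378
410 174 194 top 0.2344 0.1608 bot 0.2442 0.1355
416 175 195 top 0.2462 0.1617 bot 0.256 0.1365
422 176 196 top 0.2579 0.1626 bot 0.2677 0.1376
428 126 149 top 0.2303 0.2992 bot 0.2398 0.2749

326 169 176 top 0.0653 0.1184 bot 0.0703 0.1341
332 168 174 top 0.0777 0.1262 bot 0.0819 0.1452
338 166 173 top 0.0895 0.1372 bot 0.0936 0.1528
344 159 179 top 0.0989 0.1638 bot 0.108 0.1373
350 160 179 top 0.1113 0.1647 bot 0.12 0.1417
356 161 180 top 0.1235 0.1655 bot 0.1323 0.1427
362 161 181 top 0.1353 0.1695 bot 0.1445 0.1437
368 162 182 top 0.1474 0.1703 bot 0.1567 0.1447
374 163 182 top 0.1595 0.1711 bot 0.1682 0.149
380 164 183 top 0.1715 0.1719 bot 0.1802 0.15
386 164 184 top 0.1828 0.1758 bot 0.1921 0.151
392 165 185 top 0.1946 0.1766 bot 0.204 0.152
398 166 186 top 0.2064 0.1774 bot 0.2158 0.153
404 166 186 top 0.2174 0.1812 bot 0.2267 0.1571
410 167 187 top 0.229 0.182 bot 0.2384 0.1581
416 168 188 top 0.2406 0.1828 bot 0.2499 0.159
422 168 183 top 0.2512 0.1865 bot 0.2563 0.1785
428 143 148 top 0.2422 0.258 bot 0.2391 0.2774
```

The bar tilts in the pads as intended (about 8.5°) and the stub stays put. Continuing the arc.

>>> play_rows --series '[{"translation":[-0.002,0,-0.007],"spin":0},{"translation":[-0.002,0,-0.007],"spin":0},{"translation":[-0.002,0,-0.007],"spin":0},{"translation":[-0.003,0,-0.008],"spin":0},{"translation":[0,0,0],"spin":0}]'

```text
time: 18.4
tool_pos: [0.5237, 0.32, 0.1894]
tcp_rot: [2.373, 2.057, 0.004]
wrist_force: [-0.4, -0.3, -2.0]
width: 0.347
```

>>> play_rows --series '[{"translation":[-0.003,0,-0.007],"spin":0},{"translation":[-0.003,0,-0.007],"spin":0},{"translation":[-0.004,0,-0.007],"spin":0},{"translation":[-0.004,0,-0.006],"spin":0},{"translation":[0,0,0],"spin":0}]'

```text
time: 18.9
tool_pos: [0.5214, 0.3058, 0.2158]
tcp_rot: [2.373, 2.057, 0.003]
wrist_force: [-0.5, 0.7, -2.9]
width: 0.349
```

```bash
python3 -c "
from h import *
loc();snap('scene','s10');loc();baredge('s10')"
```

```text
t 18.9 a,lat,z 0.245 0.0009 0.2158 F a,lat,z 0.6 0.6 -2.9 w 0.349
t 18.95 a,lat,z 0.2451 0.0011 0.2152 F a,lat,z -0.3 -0.1 -2.8 w 0.35
326 169 176 top 0.0653 0.1184 bot 0.0703 0.1341
332 168 174 top 0.0777 0.1262 bot 0.0819 0.1452
338 158 174 top 0.0865 0.163 bot 0.094 0.1496
344 158 177 top 0.0985 0.1669 bot 0.1072 0.144
350 157 177 top 0.11 0.174 bot 0.1191 0.1483
356 156 176 top 0.1212 0.1809 bot 0.1303 0.1558
362 156 176 top 0.1328 0.1847 bot 0.1419 0.1599
368 155 175 top 0.1437 0.1914 bot 0.1527 0.1672
374 154 174 top 0.1544 0.198 bot 0.1634 0.1744
380 154 174 top 0.1656 0.2016 bot 0.1745 0.1784
386 153 173 top 0.176 0.208 bot 0.1849 0.1853
392 152 173 top 0.1862 0.2144 bot 0.1957 0.1892
398 151 172 top 0.1963 0.2206 bot 0.2057 0.1959
404 151 172 top 0.2069 0.224 bot 0.2163 0.1997
410 150 171 top 0.2167 0.2301 bot 0.226 0.2063
416 150 171 top 0.227 0.2334 bot 0.2363 0.2099
422 128 142 top 0.222 0.2917 bot 0.2255 0.289
428 169 170 top 0.2627 0.1873 bot 0.2558 0.2199
```

>>> play_rows --series '[{"translation":[-0.004,0,-0.006],"spin":0},{"translation":[-0.004,0,-0.006],"spin":0},{"translation":[-0.004,0,-0.006],"spin":0},{"translation":[-0.004,0,-0.005],"spin":0},{"translation":[0,0,0],"spin":0}]'

```text
time: 19.45
tool_pos: [0.519, 0.2899, 0.2386]
tcp_rot: [2.374, 2.057, 0.002]
wrist_force: [-1.2, -0.3, -2.1]
width: 0.345
```

```bash
python3 -c "
from h import *
loc();snap('scene','s11');loc();baredge('s11')"
```

```text
t 19.45 a,lat,z 0.2289 0.001 0.2386 F a,lat,z -0.4 1.1 -2.1 w 0.345
t 19.5 a,lat,z 0.229 0.0011 0.2381 F a,lat,z 0.6 -0.3 -2.7 w 0.345
326 169 176 top 0.0653 0.1184 bot 0.0703 0.1341
332 168 174 top 0.0777 0.1262 bot 0.0819 0.1452
338 158 174 top 0.0865 0.163 bot 0.094 0.1496
344 157 177 top 0.0981 0.1701 bot 0.1072 0.144
350 155 175 top 0.1091 0.1801 bot 0.1181 0.1548
356 154 174 top 0.1203 0.1869 bot 0.1293 0.1622
362 152 173 top 0.1309 0.1965 bot 0.1403 0.1694
368 151 171 top 0.1417 0.203 bot 0.1506 0.1797
374 150 170 top 0.1523 0.2095 bot 0.1612 0.1866
380 148 169 top 0.1622 0.2186 bot 0.1715 0.1935
386 147 168 top 0.1725 0.2248 bot 0.1818 0.2002
392 145 167 top 0.182 0.2336 bot 0.1918 0.2068
398 144 165 top 0.1919 0.2395 bot 0.201 0.2161
404 142 164 top 0.201 0.248 bot 0.2107 0.2225
410 141 163 top 0.2106 0.2537 bot 0.2203 0.2287
416 139 143 top 0.2194 0.2619 bot 0.2166 0.2836
422 161 161 top 0.2456 0.2066 bot 0.2389 0.2409
428 63 75 top 0.1939 0.4254 bot 0.1956 0.4278
```

>>> play_rows --series '[{"translation":[-0.004,0,0.003],"spin":0},{"translation":[-0.004,0,0.003],"spin":0},{"translation":[-0.004,0,0.003],"spin":0},{"translation":[-0.004,0,0.003],"spin":0},{"translation":[0,0,0],"spin":0}]'

```text
time: 20.0
tool_pos: [0.5157, 0.2735, 0.2243]
tcp_rot: [-2.374, -2.057, 0.003]
wrist_force: [-0.1, -0.5, -2.5]
width: 0.347
```

>>> play_rows --series '[{"translation":[-0.004,0,0.003],"spin":0},{"translation":[-0.004,0,0.003],"spin":0},{"translation":[-0.004,0,0.003],"spin":0},{"translation":[-0.004,0,0.003],"spin":0},{"translation":[0,0,0],"spin":0}]'

```text
time: 20.5
tool_pos: [0.5135, 0.2578, 0.2126]
tcp_rot: [-2.374, -2.057, 0.002]
wrist_force: [-0.1, -0.6, -2.4]
width: 0.348
```

```bash
python3 -c "
from h import *
loc();snap('scene','s12');loc();baredge('s12')"
```

```text
t 20.5 a,lat,z 0.1964 0.0018 0.2126 F a,lat,z -0.6 0.0 -2.4 w 0.348
t 20.55 a,lat,z 0.1967 0.0016 0.2129 F a,lat,z 0.5 -0.7 -1.9 w 0.351
326 161 181 top 0.0629 0.1451 bot 0.0719 0.1169
332 160 179 top 0.075 0.1525 bot 0.0837 0.1284
338 158 178 top 0.0865 0.163 bot 0.0955 0.1362
344 157 177 top 0.0981 0.1701 bot 0.1072 0.144
350 156 175 top 0.1095 0.177 bot 0.1181 0.1548
356 154 174 top 0.1203 0.1869 bot 0.1293 0.1622
362 153 173 top 0.1313 0.1936 bot 0.1403 0.1694
368 151 172 top 0.1417 0.203 bot 0.1511 0.1766
374 150 171 top 0.1523 0.2095 bot 0.1617 0.1836
380 148 169 top 0.1622 0.2186 bot 0.1715 0.1935
386 147 168 top 0.1725 0.2248 bot 0.1818 0.2002
392 145 155 top 0.182 0.2336 bot 0.1844 0.2402
404 140 151 top 0.1998 0.2532 bot 0.2022 0.2574
410 156 163 top 0.2209 0.2136 bot 0.2203 0.2287
416 91 100 top 0.1908 0.3694 bot 0.1915 0.3777
422 128 142 top 0.222 0.2917 bot 0.2255 0.289
428 126 149 top 0.2303 0.2992 bot 0.2398 0.2749
```

>>> play_rows --series '[{"translation":[-0.004,0,0.003],"spin":0},{"translation":[-0.004,0,0.003],"spin":0},{"translation":[-0.004,0,0.003],"spin":0},{"translation":[0,0,0],"spin":0},{"translation":[0,0,0],"spin":0}]'

```text
time: 21.05
tool_pos: [0.5122, 0.2465, 0.2041]
tcp_rot: [-2.374, -2.058, 0.0]
wrist_force: [0.2, 0.1, -1.2]
width: 0.346
```

>>> play_rows --series '[{"translation":[-0.002,0,0.0015],"spin":0},{"translation":[-0.002,0,0.0015],"spin":0},{"translation":[0,0,0],"spin":0}]'

```text
time: 21.35
tool_pos: [0.5122, 0.2434, 0.2021]
tcp_rot: [-2.374, -2.057, -0.003]
wrist_force: [-0.2, 2.0, 1.2]
width: 0.347
```

>>> play_rows --series '[{"translation":[-0.002,0,0.0015],"spin":0},{"translation":[0,0,0],"spin":0}]'

```text
time: 21.55
tool_pos: [0.5125, 0.2431, 0.2022]
tcp_rot: [-2.373, -2.056, -0.009]
wrist_force: [-0.3, 7.0, 6.2]
width: 0.349
```

```bash
python3 -c "
from h import *
loc();snap('scene','s13');loc();baredge('s13')"|head -12
```

```text
t 21.55 a,lat,z 0.1817 0.0007 0.2022 F a,lat,z 6.9 1.3 6.2 w 0.349
t 21.6 a,lat,z 0.1817 0.0007 0.2022 F a,lat,z 6.8 1.8 5.8 w 0.347
326 162 181 top 0.0632 0.1419 bot 0.0719 0.1169
332 160 179 top 0.075 0.1525 bot 0.0837 0.1284
338 159 178 top 0.0868 0.1598 bot 0.0955 0.1362
344 157 177 top 0.0981 0.1701 bot 0.1072 0.144
350 156 176 top 0.1095 0.177 bot 0.1186 0.1515
356 154 175 top 0.1203 0.1869 bot 0.1298 0.159
362 153 173 top 0.1313 0.1936 bot 0.1403 0.1694
368 152 172 top 0.1422 0.2001 bot 0.1511 0.1766
374 150 171 top 0.1523 0.2095 bot 0.1617 0.1836
380 149 170 top 0.1628 0.2158 bot 0.1721 0.1905
```

The bar is home on the collar (about 9 N along the axis, and the position agrees). Now planning the throw arc.

Run:
```python
from h import *
R=.2350;th=np.radians(np.arange(39.5,118,3));g=R*np.c_[np.cos(th),np.sin(th)];d=np.diff(g,axis=0).round(4)
for i in range(0,len(d),5): print(np.degrees(th[i]).round(1),[[x,0,-y] for x,y in d[i:i+5].tolist()])
```

```text
39.5 [[-0.0081, 0, -0.0093], [-0.0085, 0, -0.0089], [-0.009, 0, -0.0084], [-0.0094, 0, -0.0079], [-0.0098, 0, -0.0074]]
54.5 [[-0.0102, 0, -0.0069], [-0.0105, 0, -0.0063], [-0.0109, 0, -0.0058], [-0.0112, 0, -0.0052], [-0.0114, 0, -0.0046]]
69.5 [[-0.0116, 0, -0.004], [-0.0118, 0, -0.0034], [-0.012, 0, -0.0028], [-0.0121, 0, -0.0021], [-0.0122, 0, -0.0015]]
84.5 [[-0.0123, 0, -0.0009], [-0.0123, 0, -0.0002], [-0.0123, 0, 0.0004], [-0.0123, 0, 0.0011], [-0.0122, 0, 0.0017]]
99.5 [[-0.0121, 0, 0.0023], [-0.0119, 0, 0.003], [-0.0118, 0, 0.0036], [-0.0116, 0, 0.0042], [-0.0113, 0, 0.0048]]
114.5 [[-0.0111, 0, 0.0054]]
```

>>> play_rows --series '[{"translation":[0,0,0],"spin":0},{"translation":[0,0,0],"spin":0}]' --jaw -1 --force 60

```text
time: 21.8
tool_pos: [0.5125, 0.2432, 0.2023]
tcp_rot: [-2.373, -2.056, -0.009]
wrist_force: [-1.6, 6.9, 6.4]
width: 0.338
```

>>> play_rows --series '[{"translation":[-0.008,0,-0.0095],"spin":0},{"translation":[-0.0085,0,-0.009],"spin":0},{"translation":[-0.009,0,-0.0085],"spin":0},{"translation":[-0.0095,0,-0.008],"spin":0},{"translation":[0,0,0],"spin":0}]'

```text
time: 22.3
tool_pos: [0.507, 0.2077, 0.2359]
tcp_rot: [-2.373, -2.056, -0.007]
wrist_force: [1.0, 8.7, -1.0]
width: 0.344
```

```bash
cat >> h.py <<'E'
def arc():
    s=bot.read_state();X=np.array(s['tool_pos'])+[0,0,.021]-PV;g=np.array([X@U,X[2]]);F=np.array(s['wrist_force']);f=np.array([F@U,F[2]])
    r=np.linalg.norm(g);e=g/r;print('t',round(s['time'],2),'ang',np.degrees(np.arctan2(g[1],g[0])).round(2),'R',r.round(4),'lat',(X@V).round(4),'Frad',(f@e).round(1),'Ftan',(f@[-e[1],e[0]]).round(1),'Flat',(F@V).round(1),'M',np.round(s['torque'],2))
E
python3 -c "
from h import *
arc()"
```

```text
t 22.3 ang 51.54 R 0.2346 lat 0.001 Frad 4.6 Ftan -7.4 Flat 0.3 M [ 1.59 -0.17 -0.01]
```

>>> play_rows --series '[{"translation":[-0.01,0,-0.0075],"spin":0},{"translation":[-0.01,0,-0.007],"spin":0},{"translation":[-0.0105,0,-0.0065],"spin":0},{"translation":[-0.011,0,-0.006],"spin":0},{"translation":[-0.011,0,-0.005],"spin":0}]'

```text
time: 22.8
tool_pos: [0.499, 0.1566, 0.266]
tcp_rot: [-2.37, -2.056, -0.006]
wrist_force: [2.5, 9.8, -7.1]
width: 0.342
```

```bash
python3 -c "
from h import *
arc()"
```

```text
t 22.8 ang 66.23 R 0.2336 lat 0.0016 Frad -2.5 Ftan -12.0 Flat -1.0 M [ 2.1  -0.69  0.24]
```

>>> play_rows --series '[{"translation":[-0.0115,0,-0.0045],"spin":0},{"translation":[-0.0115,0,-0.004],"spin":0},{"translation":[-0.012,0,-0.0035],"spin":0},{"translation":[0,0,0],"spin":0}]'

```text
time: 23.2
tool_pos: [0.494, 0.1213, 0.278]
tcp_rot: [-2.371, -2.055, -0.005]
wrist_force: [1.7, 9.5, -6.5]
width: 0.337
```

```bash
python3 -c "
from h import *
arc()"
```

```text
t 23.2 ang 75.48 R 0.2332 lat 0.0015 Frad -3.8 Ftan -10.9 Flat -0.3 M [ 1.83 -0.52  0.15]
```

>>> play_rows --series '[{"translation":[-0.012,0,-0.0015],"spin":0},{"translation":[-0.012,0,-0.002],"spin":0},{"translation":[-0.0125,0,-0.0015],"spin":0},{"translation":[-0.0125,0,-0.001],"spin":0},{"translation":[-0.0125,0,0],"spin":0}]'

```text
time: 23.7
tool_pos: [0.4857, 0.0619, 0.2849]
tcp_rot: [-2.369, -2.056, -0.009]
wrist_force: [-0.0, 12.2, -3.2]
width: 0.338
```

```bash
python3 -c "
from h import *
arc()"
```

```text
t 23.7 ang 90.36 R 0.2327 lat 0.0012 Frad -3.3 Ftan -12.1 Flat 1.8 M [ 2.15 -0.29  0.  ]
```

>>> play_rows --series '[{"translation":[-0.0125,0,0.0005],"spin":0},{"translation":[-0.0125,0,0.001],"spin":0},{"translation":[-0.0125,0,0.0015],"spin":0},{"translation":[0,0,0],"spin":0}]'

```text
time: 24.1
tool_pos: [0.4801, 0.0227, 0.2816]
tcp_rot: [-2.372, -2.055, -0.005]
wrist_force: [1.1, 8.0, -1.3]
width: 0.343
```

```bash
python3 -c "
from h import *
arc()"
```

```text
t 24.1 ang 100.15 R 0.233 lat 0.0012 Frad -2.7 Ftan -7.7 Flat 0.1 M [ 1.55 -0.31  0.01]
```

>>> play_rows --series '[{"translation":[-0.012,0,0.0025],"spin":0},{"translation":[-0.012,0,0.003],"spin":0},{"translation":[-0.012,0,0.0035],"spin":0},{"translation":[0,0,0],"spin":0}]'

```text
time: 24.5
tool_pos: [0.4744, -0.0151, 0.2723]
tcp_rot: [-2.374, -2.057, 0.002]
wrist_force: [-0.2, -0.3, -2.3]
width: 0.339
```

```bash
python3 -c "
from h import *
arc()"
```

```text
t 24.5 ang 109.82 R 0.2339 lat 0.0014 Frad -2.0 Ftan 1.1 Flat 0.2 M [-0.02  0.    0.04]
```

>>> play_rows --series '[{"translation":[-0.011,0,0.0045],"spin":0},{"translation":[-0.008,0,0.004],"spin":0},{"translation":[0,0,0],"spin":0}]'

```text
time: 24.8
tool_pos: [0.4725, -0.0347, 0.2654]
tcp_rot: [2.373, 2.056, -0.0]
wrist_force: [-1.4, -0.7, 6.4]
width: 0.339
```

```bash
python3 -c "
from h import *
arc()"
```

```text
t 24.8 ang 114.9 R 0.235 lat 0.0004 Frad 6.2 Ftan -1.8 Flat 1.3 M [0.34 0.31 0.14]
```

>>> play_rows --series '[{"translation":[-0.004,0,0.002],"spin":0},{"translation":[0,0,0.001],"spin":0},{"translation":[0,0,0],"spin":0}]'

```text
time: 25.1
tool_pos: [0.4728, -0.0381, 0.2636]
tcp_rot: [2.371, 2.055, 0.002]
wrist_force: [-0.1, -2.1, 8.8]
width: 0.341
```

```bash
python3 -c "
from h import *
arc()"
```

```text
t 25.1 ang 115.84 R 0.2348 lat -0.0004 Frad 8.9 Ftan -2.0 Flat -0.2 M [0.32 0.26 0.1 ]
```

>>> play_rows --series '[{"translation":[0,0,0],"spin":0},{"translation":[0,0,0],"spin":0},{"translation":[0,0,0],"spin":0},{"translation":[0,0,0],"spin":0},{"translation":[0,0,0],"spin":0}]' --jaw 1

```text
time: 25.6
tool_pos: [0.4715, -0.037, 0.2609]
tcp_rot: [-2.373, -2.058, 0.001]
wrist_force: [0.1, -0.5, 0.0]
width: 1.002
```

>>> play_rows --series '[{"translation":[0,0,-0.01],"spin":0},{"translation":[0,0,-0.03],"spin":0},{"translation":[0,0,-0.03],"spin":0},{"translation":[0,0,-0.03],"spin":0},{"translation":[0,0,0],"spin":0}]'

```text
time: 26.1
tool_pos: [0.4741, -0.0372, 0.3675]
tcp_rot: [2.368, 2.053, 0.01]
wrist_force: [-0.4, 0.3, 0.0]
width: 0.997
```

```bash
python3 -c "
from h import *
loc();s,im=snap('scene','s20');c,t=snap('top','t20');loc()
A=im[60:270,130:430];B=t[200:340,130:460]
A=cv2.resize(A,(520,364),interpolation=cv2.INTER_CUBIC);B=cv2.resize(B,(520,221),interpolation=cv2.INTER_CUBIC)
cv2.imwrite('pics/m20.png',np.vstack([A,B]))"
```

```text
t 26.1 a,lat,z -0.1013 -0.0015 0.3675 F a,lat,z 0.3 0.4 0.0 w 0.997
t 26.2 a,lat,z -0.1013 0.0003 0.3628 F a,lat,z -0.5 -0.2 -0.4 w 0.999
```

View pics/m20.png

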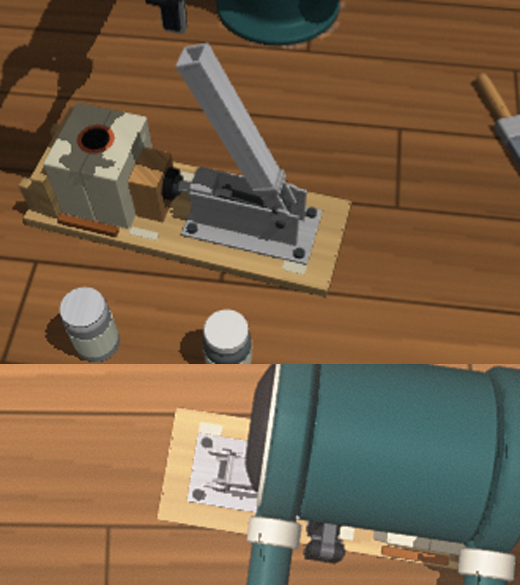

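```bash
python3 -c "
from h import *
s,_=load('s20');a,z=vplane(s,(130+195/1.7333,60+56/1.7333),PV,81.75);z-=PV[2]
print('far end dist',np.hypot(a,z),'elev',np.degrees(np.arctan2(z,a)));loc()"
```

```text
far end dist 0.2563249890276014 elev 113.81496600216559
t 26.2 a,lat,z -0.1013 0.0003 0.3628 F a,lat,z -0.5 -0.2 -0.4 w 0.999
```

>>> play_rows --series '[{"translation":[0.02,0,-0.02],"spin":0},{"translation":[0.02,0,-0.02],"spin":0},{"translation":[0,0,0],"spin":0},{"translation":[0,0,0],"spin":0},{"translation":[0,0,0],"spin":0}]'

```text
time: 26.7
tool_pos: [0.4766, 0.0022, 0.3993]
tcp_rot: [-2.372, -2.057, 0.004]
wrist_force: [0.7, 0.6, -0.1]
width: 1.0
```

```bash
python3 -c "
from h import *
s,im=snap('scene','s21');_,b=load('s20')
print('bar change px',int((cv2.absdiff(im,b).max(2)[70:200,225:310]>40).sum()));loc();print(bot.finish_job())"
```

```text
bar change px 112
t 26.75 a,lat,z -0.062 0.0016 0.3994 F a,lat,z -0.2 -0.1 0.2 w 1.001
the job is handed in; nothing more can be done
None
```

The mould is clamped up and I handed the job in at about 26.8 s; the hand-in gave no verdict. The block stands upright in the gap, pressed between mould and foot. The extension bar went down to the collar with about 9 N felt along it, and I threw the handle over its dead point by the bar alone.

**Last checks:**
- **Bar and handle:** with the gripper clear, the far end of the bar measures about 256 mm from the pivot (nominal 260) at 114° elevation (nominal closed stop 113°). I take that as home and closed within camera accuracy.
- **Clamp holding:** a second picture 0.5 s later differed by 112 pixels in the bar's region. I think that is the arm's moving shadow, but I did not look at that picture to confirm.
- **Mould and bench:** the mould stands in place, and the jars in view look undisturbed. I did not check the rest of the bench again at the end.
- **Block:** I last checked that it was centred on the foot before the throw. After the throw I saw only that it is still clamped upright.
- **Disagreement:** the cameras put the stub tip 2–3 mm higher than the text does. I used the camera value.

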